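# Pull the balance screen's vent pane shut with the hooked pole

## Robot

A 6-joint arm with a two-finger parallel gripper is mounted at the origin on the work surface. World frame = base frame: x ahead of the robot, y to its left, z up, the work surface at z = 0. Lengths are in mm, angles in rad, forces in N, time in s.
With the tool pointing down it reaches from about 350 to 775 mm from the base axis. Payload 7.3 kg.
Tool frame: the origin (TCP) lies between the finger pads; the fingertips stand bot.tips_ahead ahead of it and the grasp point (between the pads) lies 6 mm ahead of it (bot.tips_ahead is the distance from the TCP to the fingertips, in mm); z points along the fingers, y is the line along which they close (so a half turn about z gives the same grasp; the last joint's range is limited). The gripper opens to 92 mm and grips with 3 to 60 N. Pads are 19 mm wide; open, the fingers measure 130 mm over their backs; the gripper's body (75 mm by 190 mm) begins 47 mm behind the grasp point.
Start: joints at [1.034, 0.342, 1.524, -0, 1.275, -0.146], TCP at [199.974, 485.441, 251.741] pointing down, gripper open.
Joint ranges: [-2.53, 2.53], [-0.77, 2.02], [0.04, 2.7], [-1, 4.14], [0.28, 2.66], [-3.11, 3.11]. Speed limits (rad/s): [2.57, 2.57, 3.14, 3.14, 3.14, 3.14].

## Interface

Orientations are given as [roll, pitch, yaw] about the fixed x, y, z axes, in that order (R = Rz(yaw) Ry(pitch) Rx(roll)).
In Python, from plant import bot gives the robot as it stands. The module is installed in compiled form; this text tells all that it offers.
- The arm moves only by the tool step_arm, never from a script. Its argument "targets" is one flat list of numbers, 7 for each row, row after row: the opening, from 0 (shut) to 1 (fully open), then the shift along the tool's x, y, z each as a share of 100 mm, from -1 to 1, then the turn, a rotation vector about the tool's x, y, z each as a share of pi/4 rad, from -1 to 1. A call has 1 to 20 rows; each row is the pose to reach, as a shift and turn from the pose commanded when the call began, along the tool's axes at that moment; what a row does not reach only later rows make up. A row lasts 1/8 s, in which the tool goes at most 62.5 mm and 10.7 degrees, less where a joint would pass 70% of its speed; a pose out of reach is approached as far as the arm can. A call with a number of a shift or a turn outside -1 to 1 is refused whole. A call with a gripper value outside its range is refused whole. The fingers move at their own pace and stop on an object; the grip force is fixed at half the most. Time passes only in rows, so rows that repeat a pose let the fingers close. It gives the time, the measured TCP pose, the force, the opening and the grip force at its end, in the units of the state.
- bot.get_obs(): the state, without advancing time (a new reading comes with each control period).
- bot.capture(name): name is "scene" or "top" or "wrist"; returns (picture, depth): 400x640x3 uint8, blue, green, red; 400x640 float32, mm along the optical axis (not along the pixel's ray), 0 where there is no reading.
- bot.camera_info(name): a dict with "fx", "fy", "cx", "cy" (pixels), "camera_from_world" (4x4, takes a point from world to camera coordinates); the wrist camera has in their place "hand_eye" (4x4, takes a point from camera to tool coordinates, whose origin is the TCP and whose axes are the flange's). Camera axes: x right, y down, z forward; pixel columns grow to the right and rows downward; lengths in mm; the calibration is good to about 2 mm. A picture is of the moment at which its call begins: read the wrist's pose just before it. camera_info takes no time and is no camera call.
- bot.close_job(): hands the job in; it is judged then, once.
The state is a dict: "time": time; "joint_positions": joint angles; "dq": joint speeds; "tau": joint torques, N m; "tool_pos": TCP position; "tcp_rot": TCP orientation; "contact_force": force on the tool from outside, world axes, zero at the start; "moment": the same for the moment, N m; "grip_width": finger opening in mm; "finger_force": force on a finger pad.
Only numpy, scipy, OpenCV 4.12 (cv2) and the standard library are available. Lean on these libraries where they do the work, as an engineer would, in place of code of your own. Each camera call takes 0.05 s, during which the arm holds its last target. There are 200 camera calls.

## Task

The tilting vent pane at the top of the balance's draught screen stands open: take the hooked pole from its rest, put its hook through the ring eye on the pane's top edge, pull the pane shut until its catch has clicked and the pane stays shut, then unhook the pole and lay it back in its rest as it lay. The eye is only glued on, so pull steadily and feel for the click and the stop, never pulling or pressing on the screen or pane with more than about 1 kg (10 N). Touch the screen and its pane with the pole only, not with the gripper or arm, and leave the dishes, the bottle and the slide box where they stand.

Things in the scene. Friction and masses are not known exactly. Their poses are not given: they have to be found in the camera images.
- screen: Fixed draught screen, aluminium profile and clear panes round a white balance: 330 mm wide, 285 high, 205 deep, open at the top and rear. Origin: on the bench, midway between the two front posts (30 x 30 mm, at y = -150 and +150 mm). x points away from the robot into the screen, z up. Lower front pane and cross rail end 138 mm above the bench; above them, between the posts, sits the vent pane.
- flap_hinge (a point): Middle of the vent pane's hinge line, along the screen's y axis, 145 mm above the bench in the plane of the front posts; axes as the screen's. Pulling at the eye, the click takes about 6 to 9 N, beginning 19 mm and ending 3 mm before the stop; past it the roller itself draws the pane to the stop and holds it. A pane not clicked in is pushed back open by the roller.
- flap (a joint): Tilt of the clear vent pane in rad about that hinge: 0 = upright in line with the posts, growing as its top tips away from the robot (starts at 0.5 to 0.8). Pane 262 mm wide, 16 mm thick, top edge 150 mm from the hinge, 0.26 kg. Stiff hinges hold it at any tilt; swinging it takes 1 to 3 N at the eye. Shut, it reads anywhere from about -0.05 to +0.05: see the catch.
- strike_pin (a point): Steel stud (14 mm thick) on the pane's top edge, 112 mm left (+y) of the middle, 165 mm from the hinge; axes as the pane's. It must click past the sprung brass roller on the left post's head, then meets a rubber stop. The roller and stop sit together on a slotted foot screwed down anywhere within 8 mm to or from the robot; this is not measured.
- eye (a point): Centre of the steel ring eye on the middle of the pane's top edge, 175 mm from the hinge in the pane's plane (25 mm beyond the edge). Ring: 24 mm inside, 34 mm outside, wire 5 mm. Its hole runs along the screen's y axis (parallel to the hinge) at every tilt; axes as the pane's: z from hinge to eye, y along the hinge.
- pole: Loose hooked pole, 0.26 kg, level in its rest. Origin: on its axis at the balance point, best gripped there; x along it to the hook, z up, y to its left. Black handle 22 mm wide (y), 26 mm high, x = -130 to +45 mm; then a 12 mm thick rod to x = 210 mm. There the red hook bar, 8 mm thick, leaves at a right angle along +y, level, ending in a ball 11 mm thick, 46 mm from the axis.
- pole_tip (a point): Centre of the ball at the hook's end: (210, 46, 0) mm in the pole's axes.
- rest: Fixed wooden pole rest, base 250 x 80 x 12 mm. Origin: on the bench under its middle; x along the pole towards the hook. Two forks at x = -95 and +95 mm, 20 mm long, open at the top with flared cheeks: the rear one carries the handle (3 mm play to each side), the front one the rod (3 mm play). The cheeks end about 85 mm above the bench; the handle is free from x = -80 to +45 mm.
- rest_seat (a point): Where the pole's origin lies when it is in the rest: over the middle of the rest, 70 mm above the bench.
- dishes: Loose stack of clear culture dishes, 90 mm across, 62 mm high. Origin under its centre. To be left alone.
- bottle: Loose amber bottle with blue cap, 60 mm across, 115 mm high. Origin under its centre. To be left alone.
- slidebox: Loose blue slide box 102 x 87 x 38 mm. Origin under its centre. To be left alone.

How it is judged:
By the outcome, as a careful person would: the job done as asked, in the order asked, and still so for the second after the job is handed in, with the robot touching nothing.
It also fails if it takes over 64 s, if anything falls off the work surface, if the arm or the gripper's body presses on something with over 40 N, if the wrist force passes 120 N, or if a joint passes its speed limit or range.

## Working session

There is one attempt and no reset: what is moved stays moved. The work goes in short steps, Python scripts to look and compute and a tool call to move; the robot and the scene stay as the last step left them, time stands still between calls to the robot, and variables do not carry over. Pictures are saved under pics/ and viewed, at most 10 in all, crops included, and the job is handed in when it is done.

Besides the shell and the picture viewer there is one more tool, called after ">>>" as a command line: name --argument value ..., lists and objects as JSON in quotes. step_arm: Moves the arm, as the interface text tells. Shift numbers are shares of 100 mm and turn numbers shares of pi/4 rad, none past 1 either way. Its arguments: {"type":"object","properties":{"targets":{"type":"array"}},"required":["targets"]}

```bash
mkdir -p pics; python3 - <<'E'
from plant import bot
import cv2,numpy as np
o=bot.get_obs();print({k:np.round(v,3).tolist() for k,v in o.items()},bot.tips_ahead)
for n in("scene","top"):
    p,d=bot.capture(n);cv2.imwrite(f"pics/{n}.png",p);np.savez(f"{n}.npz",p=p,d=d)
    i=bot.camera_info(n);print(n,i["fx"],i["fy"],i["cx"],i["cy"],np.round(i["camera_from_world"],3).tolist())
print(np.round(bot.camera_info("wrist")["hand_eye"],3).tolist(), bot.camera_info("wrist")["fx"])
E
```

```text
{'time': 0.0, 'joint_positions': [1.034, 0.343, 1.525, -0.0, 1.275, -0.146], 'dq': [-0.0, -0.001, 0.0, 0.0, -0.0, -0.001], 'tau': [-0.0, -43.124, -24.422, 0.072, 0.056, -0.0], 'tool_pos': [199.777, 485.107, 251.044], 'tcp_rot': [-3.14, -0.0, 2.751], 'contact_force': [-0.204, 0.628, -0.637], 'moment': [0.029, -0.004, -0.065], 'finger_force': 0.0, 'grip_width': 91.687} 25.0
scene 518.0975610200979 518.0975610200979 324.5317739071384 199.37103238961814 [[0.575, 0.818, 0.018, -278.418], [0.663, -0.454, -0.595, -264.506], [-0.479, 0.354, -0.803, 1776.274], [0.0, 0.0, 0.0, 1.0]]
top 445.07549537392384 445.07549537392384 325.2860644836492 210.39644135684182 [[-0.018, -1.0, -0.013, -41.354], [-0.994, 0.02, -0.107, 588.472], [0.108, 0.011, -0.994, 1201.426], [0.0, 0.0, 0.0, 1.0]]
[[0.001, -0.954, -0.3, 82.639], [1.0, 0.001, 0.001, -0.991], [-0.001, -0.3, 0.954, -134.224], [0.0, 0.0, 0.0, 1.0]] 292.15491052356947
```

View pics/scene.png

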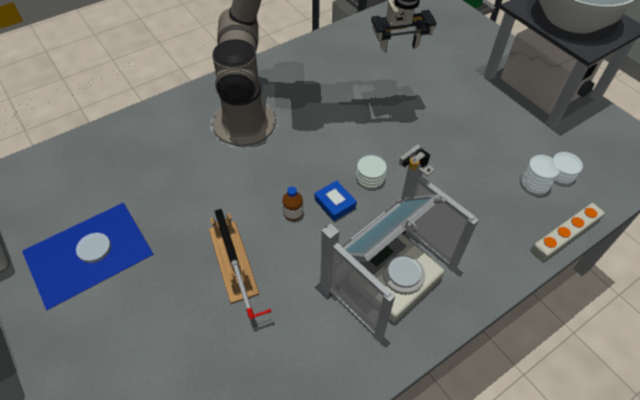

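View pics/top.png

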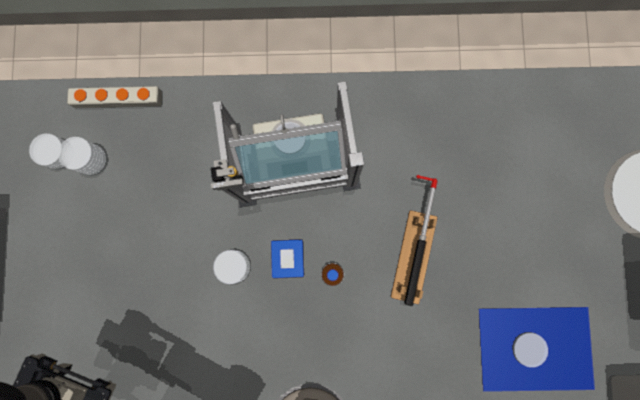

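The scene view shows the screen at about (400,250), with the pane tipped back, and the pole at (235,260) with its red hook at (255,314). In the top view the hook corner is at (434,182), the eye near (283,122), and the post heads at (225,172) and (353,160).

```bash
cat > h.py <<'E'
from plant import bot
import cv2,numpy as np
from scipy.spatial.transform import Rotation as R
def cam(n,obs=None):
    i=bot.camera_info(n); K=np.array([[i["fx"],0,i["cx"]],[0,i["fy"],i["cy"]],[0,0,1]])
    if n=="wrist":
        T=np.eye(4);T[:3,:3]=R.from_euler("xyz",obs["tcp_rot"]).as_matrix();T[:3,3]=obs["tool_pos"]
        W=T@np.array(i["hand_eye"])
    else: W=np.linalg.inv(np.array(i["camera_from_world"]))
    return K,W
def ray(c,u,v):
    K,W=c; d=W[:3,:3]@np.linalg.solve(K,[u,v,1.]); return W[:3,3],d   # d has unit optical depth
def onz(c,u,v,z):
    o,d=ray(c,u,v); return o+d*(z-o[2])/d[2]
def proj(c,p):
    K,W=c; q=K@(np.linalg.inv(W)@np.r_[p,1])[:3]; return q[:2]/q[2]
def two(c1,a,c2,b):
    o1,d1=ray(c1,*a);o2,d2=ray(c2,*b)
    s=np.linalg.lstsq(np.c_[d1,-d2],o2-o1,rcond=None)[0]
    p,q=o1+s[0]*d1,o2+s[1]*d2; return (p+q)/2,np.linalg.norm(p-q)
E
python3 - <<'E'
from h import *
t=np.load("top.npz");s=np.load("scene.npz");ct,cs=cam("top"),cam("scene")
for n,f,c in(("top",t,ct),("scene",s,cs)):
    hsv=cv2.cvtColor(f["p"],cv2.COLOR_BGR2HSV)
    m=(((hsv[...,0]<6)|(hsv[...,0]>174))&(hsv[...,1]>170)&(hsv[...,2]>80)).astype(np.uint8)
    k,l,st,ce=cv2.connectedComponentsWithStats(m)
    for j in range(1,k):
        if st[j,4]>15: print(n,"red",st[j],ce[j]); 
        if st[j,4]>15:
            ys,xs=np.where(l==j); r=cv2.minAreaRect(np.c_[xs,ys].astype(np.float32)); bx=cv2.boxPoints(r)
            print([np.round(onz(c,*q,70)).tolist() for q in bx])
    bl=(f["p"].max(2)<45).astype(np.uint8)
    roi=np.zeros_like(bl); 
    if n=="top": roi[225:310,395:440]=1
    else: roi[200:275,205:250]=1
    ys,xs=np.where(bl*roi>0); r=cv2.minAreaRect(np.c_[xs,ys].astype(np.float32)); bx=cv2.boxPoints(r)
    print(n,"handle",r,[np.round(onz(c,*q,83)).tolist() for q in bx],onz(c,*r[0],80))
a=cv2.resize(t["p"][75:215,200:370],None,fx=4.4,fy=4.4,interpolation=cv2.INTER_CUBIC)
cv2.imwrite("pics/ct.png",a[:600,:800])
a=cv2.resize(s["p"][140:345,310:485],None,fx=2.9,fy=2.9,interpolation=cv2.INTER_CUBIC)
cv2.imwrite("pics/cs.png",a[:600,:800])
E
```

```text
top red [417 175  20  13  69] [429.20289855 180.33333333]
[[654.0, -297.0, 70.0], [675.0, -303.0, 70.0], [661.0, -355.0, 70.0], [641.0, -349.0, 70.0]]
top handle ((414.66827392578125, 272.2146301269531), (8.939908027648926, 64.95401763916016), 12.094757080078125) [[337.0, -251.0, 83.0], [500.0, -293.0, 83.0], [495.0, -316.0, 83.0], [332.0, -274.0, 83.0]] [ 415.15633617 -283.79008086   80.        ]
scene red [247 308  24  11  89] [255.47191011 312.88764045]
[[637.0, -348.0, 70.0], [650.0, -295.0, 70.0], [677.0, -302.0, 70.0], [663.0, -355.0, 70.0]]
scene handle ((225.50003051757812, 234.5), (51.861351013183594, 8.221921920776367), 71.56504821777344) [[334.0, -277.0, 83.0], [338.0, -255.0, 83.0], [503.0, -295.0, 83.0], [499.0, -316.0, 83.0]] [ 419.26059507 -285.8513912    80.        ]
```

View pics/ct.png

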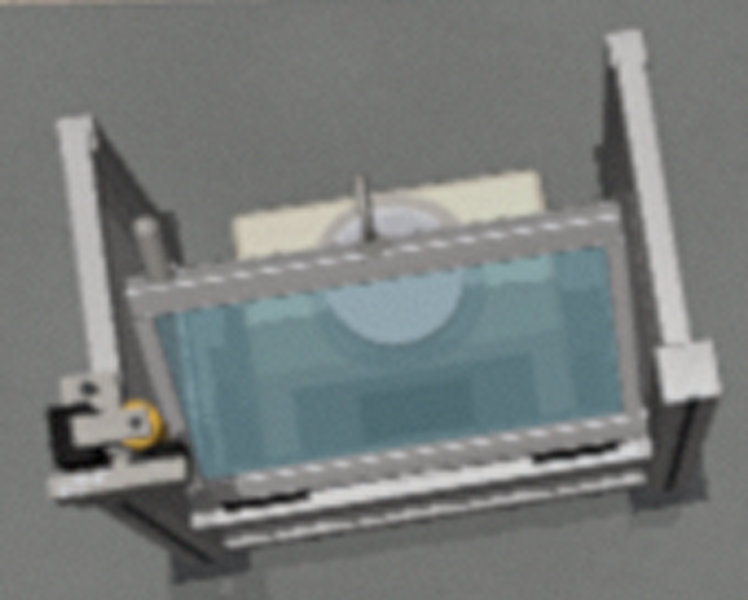

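View pics/cs.png

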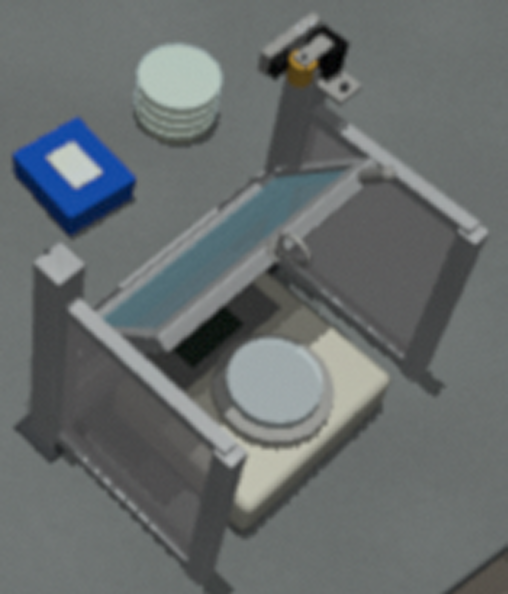

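The top crop shows the right post head at about (688,370), the ring edge-on around (364,203) and the brass roller at (137,425). In the scene crop the ring is at (293,247), the post head at (60,263) and the roller at (302,68).

```bash
python3 - <<'E'
from h import *
ct,cs=cam("top"),cam("scene")
T=lambda x,y:(200+x/4.4-.4,75+y/4.4-.4)
S=lambda x,y:(310+x/2.9-.4,140+y/2.9-.4)
for n,a,b in(("rpost",(688,370),(60,263)),("eye",(364,204),(293,247)),("roller",(137,425),(302,68)),("rearR",(627,48),(232,455)),("rearL",(76,130),(480,233)),("stud tip",(146,228),(385,172))):
    p,e=two(ct,T(*a),cs,S(*b)); print(n,np.round(p,1),round(e,1))
for n,a,z in(("rpost285",(688,370),285),("railL138",(195,520),138),("railR138",(648,450),138),("rearR",(627,48),285),("rearL",(76,130),285),("eyetop",(361,178),300)):
    print(n,np.round(onz(ct,*T(*a),z),1))
print("scene rpost285",onz(cs,*S(60,263),285))
for r,u in ((ct,(417,175+4)),):
    pass
E
```

```text
rpost [ 674.8 -125.2  284.5] 1.3
eye [765.9  38.3 280.9] 1.0
roller [646.  146.5 313.1] 0.8
rearR [864.3 -99.4 235.6] 2.4
rearL [825.4 199.8 237.8] 4.9
stud tip [754.2 148.9 284.3] 0.7
rpost285 [ 674.3 -125.8  285. ]
railL138 [625.2 152.5 138. ]
railR138 [ 660.8 -110.4  138. ]
rearR [843.8 -98.8 285. ]
rearL [806.7 185.4 285. ]
eyetop [773.   37.2 300. ]
scene rpost285 [ 675.4129214  -124.88064013  285.        ]
```

The screen sits at about (655, 23.5) with yaw 0.134. The eye is at (766, 38, 281), 176 mm from the hinge, so the tilt is about 0.69. The pole origin is about (452, -296) with yaw -0.245. I'm moving towards the pole now.

>>> step_arm --targets '[1,-0.44,-0.34,0,0,0,0,1,-0.88,-0.68,0,0,0,0,1,-0.88,-0.68,0,0,0,0]'

```text
time: 0.48
tool_pos: [256.6, 386.5, 251.6]
tcp_rot: [-3.14, 0.0, 2.747]
contact_force: [0.1, 0.2, -0.5]
grip_width: 92.1
finger_force: 0.0
```

>>> step_arm --targets '[1,-0.44,-0.34,0,0,0,0,1,-0.88,-0.68,0,0,0,0,1,-0.88,-0.68,0,0,0,0]'

```text
time: 0.85
tool_pos: [312.1, 290.8, 251.6]
tcp_rot: [-3.141, 0.0, 2.746]
contact_force: [-1.4, 0.4, 0.8]
grip_width: 91.8
finger_force: 0.0
```

>>> step_arm --targets '[1,-0.44,-0.34,0,0,0,0,1,-0.88,-0.68,0,0,0,0,1,-0.88,-0.68,0,0,0,0]'

```text
time: 1.23
tool_pos: [367.7, 195.0, 251.6]
tcp_rot: [3.142, 0.0, 2.747]
contact_force: [0.0, -0.3, -0.0]
grip_width: 91.8
finger_force: 0.0
```

>>> step_arm --targets '[1,-0.44,-0.34,0,0,0,0,1,-0.88,-0.68,0,0,0,0,1,-0.88,-0.68,0,0,0,0]'

```text
time: 1.6
tool_pos: [423.1, 99.2, 251.5]
tcp_rot: [3.141, 0.0, 2.748]
contact_force: [0.2, 0.3, -0.7]
grip_width: 91.6
finger_force: 0.0
```

>>> step_arm --targets '[1,-0.21,-0.44,0,0,0,-0.05,1,-0.42,-0.88,0,0,0,-0.05,1,-0.42,-0.88,0,0,0,-0.05]'

```text
time: 1.98
tool_pos: [427.2, 2.5, 251.6]
tcp_rot: [3.141, -0.0, 2.788]
contact_force: [-0.5, -0.2, 0.7]
grip_width: 91.6
finger_force: 0.0
```

>>> step_arm --targets '[1,-0.21,-0.44,0,0,0,-0.05,1,-0.42,-0.88,0,0,0,-0.05,1,-0.42,-0.88,0,0,0,-0.05]'

```text
time: 2.35
tool_pos: [436.9, -94.3, 251.5]
tcp_rot: [3.141, -0.0, 2.828]
contact_force: [-0.3, 0.3, -0.4]
grip_width: 91.8
finger_force: 0.0
```

>>> step_arm --targets '[1,-0.21,-0.44,0,0,0,-0.05,1,-0.42,-0.88,0,0,0,-0.05,1,-0.42,-0.88,0,0,0,-0.05]'

```text
time: 2.72
tool_pos: [450.2, -190.7, 251.3]
tcp_rot: [3.141, -0.0, 2.868]
contact_force: [-1.1, 0.7, -0.2]
grip_width: 91.7
finger_force: 0.0
```

>>> step_arm --targets '[1,-0.21,-0.44,0,0,0,-0.04,1,-0.42,-0.88,0,0,0,-0.04,1,-0.42,-0.88,0,0,0,-0.04,1,-0.42,-0.88,0,0,0,-0.04]'

```text
time: 3.22
tool_pos: [466.4, -284.4, 251.4]
tcp_rot: [3.14, -0.001, 2.902]
contact_force: [1.7, -0.8, 0.1]
grip_width: 92.3
finger_force: 0.0
```

```bash
python3 - <<'E'
from h import *
o=bot.get_obs();print(o["tool_pos"],o["tcp_rot"])
p,d=bot.capture("wrist");cv2.imwrite("pics/w1.png",p);np.savez("w1.npz",p=p,d=d,pos=o["tool_pos"],rot=o["tcp_rot"])
c=cam("wrist",o)
hsv=cv2.cvtColor(p,cv2.COLOR_BGR2HSV)
for n,m,z in(("red",((hsv[...,0]<6)|(hsv[...,0]>174))&(hsv[...,1]>150)&(hsv[...,2]>60),70),
 ("wood",(hsv[...,0]>8)&(hsv[...,0]<22)&(hsv[...,1]>90)&(hsv[...,2]>60),12),
 ("black",p.max(2)<40,83)):
    k,l,st,ce=cv2.connectedComponentsWithStats(m.astype(np.uint8))
    for j in range(1,k):
        if st[j,4]>250:
            ys,xs=np.where(l==j); r=cv2.minAreaRect(np.c_[xs,ys].astype(np.float32))
            print(n,st[j],[np.round(onz(c,*q,z),0)[:2].tolist() for q in cv2.boxPoints(r)],np.round(onz(c,*r[0],z),1))
E
```

```text
[ 466.44796728 -284.43462753  251.39680018] [ 3.13984922e+00 -1.11109531e-03  2.90174844e+00]
wood [ 486   50   59   62 2377] [[373.0, -66.0], [389.0, -1.0], [459.0, -2.0], [442.0, -71.0]] [414.4 -34.8  12. ]
wood [ 278   59   27  210 3836] [[325.0, -305.0], [330.0, -281.0], [600.0, -343.0], [594.0, -373.0]] [ 447.7 -321.7   12. ]
wood [ 315   60   30  209 4608] [[604.0, -331.0], [337.0, -256.0], [345.0, -228.0], [613.0, -296.0]] [ 460.1 -273.6   12. ]
wood [445 324  82  13 426] [[772.0, -159.0], [749.0, -156.0], [779.0, -34.0], [802.0, -34.0]] [775.2 -95.9  12. ]
wood [526 324  62  13 398] [[779.0, -34.0], [801.0, 59.0], [825.0, 59.0], [802.0, -34.0]] [801.8  12.5  12. ]
wood [310 329 136   8 605] [[721.0, -366.0], [708.0, -363.0], [758.0, -157.0], [772.0, -159.0]] [ 739.5 -261.4   12. ]
black [ 297   43   23  173 2588] [[328.0, -275.0], [333.0, -255.0], [499.0, -296.0], [493.0, -320.0]] [ 406.1 -284.8   83. ]
black [    0   233   640   167 52592] [[659.0, -790.0], [435.0, -651.0], [607.0, 51.0], [871.0, 71.0]] [ 630.2 -327.9   83. ]
```

View pics/w1.png

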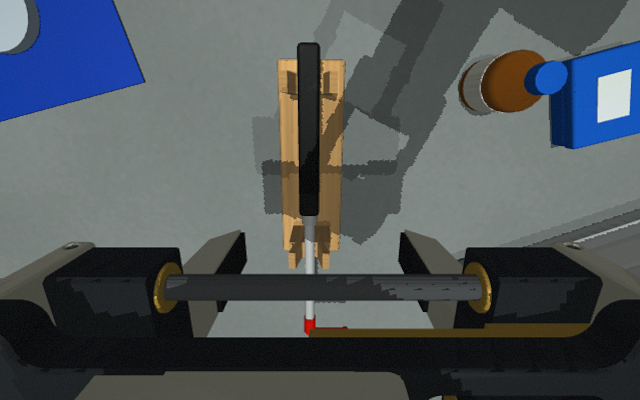

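The wrist view shows the black handle at columns 298–320, rows 43–216, on the wooden base, rows 59–250. That puts the pole origin at (454.5, -296.7) with yaw -0.248. I'll grip there.

>>> step_arm --targets '[1,0.09,-0.15,0.45,0,0,0.01,1,0.09,-0.15,0.9,0,0,0.01,1,0.09,-0.15,0.9,0,0,0.01]'

```text
time: 3.65
tool_pos: [452.3, -296.7, 159.4]
tcp_rot: [3.138, -0.006, 2.893]
contact_force: [-0.3, 0.6, 0.3]
grip_width: 92.0
finger_force: 0.0
```

>>> step_arm --targets '[1,0,0,0.3,0,0,0,1,0,0,0.6,0,0,0,1,0,0,0.85,0,0,0,1,0,0,0.85,0,0,0,0,0,0,0.85,0,0,0,0,0,0,0.85,0,0,0,0,0,0,0.85,0,0,0,0,0,0,0.85,0,0,0,0,0,0,0.85,0,0,0,0,0,0,0.85,0,0,0]'

```text
time: 4.9
tool_pos: [453.6, -299.7, 76.7]
tcp_rot: [3.141, -0.0, 2.892]
contact_force: [0.5, -0.2, 0.2]
grip_width: 36.6
finger_force: 0.0
```

>>> step_arm --targets '[0,0,0.025,0,0,0,0,0,0,0.025,0,0,0,0,0,0,0.025,0,0,0,0,0,0,0.025,0,0,0,0,0,0,0.025,0,0,0,0]'

```text
time: 5.52
tool_pos: [454.2, -297.1, 76.6]
tcp_rot: [3.141, -0.0, 2.892]
contact_force: [0.8, 2.2, -0.2]
grip_width: 21.9
finger_force: 30.0
```

>>> step_arm --targets '[0,0,0,-0.1,0,0,0,0,0,0,-0.4,0,0,0,0,0,0,-0.7,0,0,0,0,0,0,-1,0,0,0]'

```text
time: 6.02
tool_pos: [454.0, -297.5, 178.1]
tcp_rot: [-3.141, 0.0, 2.892]
contact_force: [0.1, 0.1, -3.7]
grip_width: 22.0
finger_force: 30.0
```

>>> step_arm --targets '[0,-0.05,0.15,-0.3,0,0,0,0,-0.1,0.3,-0.6,0,0,0,0,-0.15,0.45,-0.9,0,0,0,0,-0.18,0.6,-1,0,0,0]'

```text
time: 6.52
tool_pos: [487.2, -243.6, 278.9]
tcp_rot: [-3.14, 0.004, 2.892]
contact_force: [0.4, 0.3, -2.9]
grip_width: 21.7
finger_force: 30.0
```

>>> step_arm --targets '[0,-0.05,0.3,-0.3,0,0,0,0,-0.1,0.6,-0.5,0,0,0,0,-0.15,0.8,-0.68,0,0,0,0,-0.18,0.9,-0.68,0,0,0]'

```text
time: 7.02
tool_pos: [526.7, -159.9, 345.2]
tcp_rot: [-3.141, 0.002, 2.893]
contact_force: [0.1, 0.1, -3.4]
grip_width: 22.0
finger_force: 30.0
```

>>> step_arm --targets '[0,-0.05,0.25,0,0,0,-0.1,0,-0.1,0.5,0,0,0,-0.2,0,-0.15,0.75,0,0,0,-0.35,0,-0.18,0.99,0,0,0,-0.488,0,-0.18,0.99,0,0,0,-0.488,0,-0.18,0.99,0,0,0,-0.488]'

```text
time: 7.78
tool_pos: [567.6, -70.0, 343.6]
tcp_rot: [3.141, -0.002, -3.01]
contact_force: [-0.9, -0.8, -3.3]
grip_width: 21.9
finger_force: 30.0
```

```bash
cat > look.py <<'E'
from h import *
import sys
tag=sys.argv[1]; o=bot.get_obs(); print(np.round(o["tool_pos"],1),np.round(o["tcp_rot"],3),np.round(o["contact_force"],1))
pt,_=bot.capture("top");ps,_=bot.capture("scene")
np.savez(tag+".npz",t=pt,s=ps)
a=cv2.resize(pt[85:215,210:360],None,fx=4,fy=4,interpolation=cv2.INTER_CUBIC)[:520,:400*2]
b=cv2.resize(ps[150:300,320:420],None,fx=4,fy=4,interpolation=cv2.INTER_CUBIC)
# side by side: top crop (3x) left, scene crop (4x) right
a=cv2.resize(pt[85:215,215:345],None,fx=3,fy=3,interpolation=cv2.INTER_CUBIC)
im=np.zeros((600,790,3),np.uint8); im[:390,:390]=a; im[:600,390:790]=b
cv2.imwrite(f"pics/{tag}.png",im)
for n,p in(("top",pt),("scene",ps)):
    hsv=cv2.cvtColor(p,cv2.COLOR_BGR2HSV)
    m=(((hsv[...,0]<8)|(hsv[...,0]>172))&(hsv[...,1]>140)&(hsv[...,2]>60)).astype(np.uint8)
    k,l,st,ce=cv2.connectedComponentsWithStats(m)
    for j in range(1,k):
        if st[j,4]>15: print(n,st[j],ce[j])
E
python3 look.py a1
```

```text
[567.6 -70.  343.6] [ 3.141e+00 -2.000e-03 -3.010e+00] [-0.9 -0.8 -3.3]
top [294 104  28  12 135] [310.34074074 109.11111111]
scene [381 218  26  16 123] [392.54471545 226.58536585]
```

View pics/a1.png

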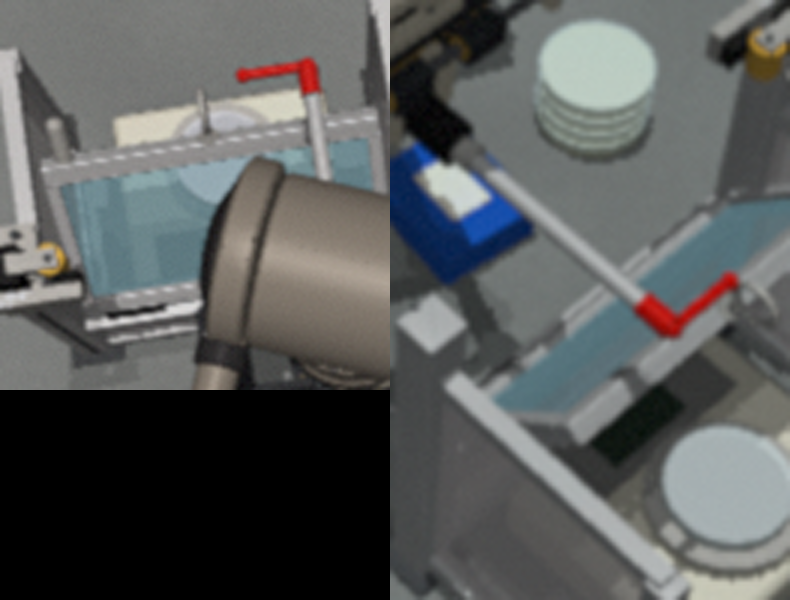

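The ball is at top (242,75) and scene (733,281). The ring is at top (203,108) and scene about (757,300). I'll triangulate the ball against the kinematics.

```bash
python3 - <<'E'
from h import *
ct,cs=cam("top"),cam("scene")
T=lambda x,y:(215+x/3-.33,85+y/3-.33)
S=lambda x,y:(320+(x-390)/4-.4,150+y/4-.4)
b,e=two(ct,T(242,75),cs,S(733,281));print("ball",b,e)
c,e=two(ct,T(310,69),cs,S(672,330));print("corner",c,e)
y=-3.010+np.pi;X=np.array([np.cos(y),np.sin(y)]);Y=np.array([-X[1],X[0]])
o=bot.get_obs()["tool_pos"];print("kin ball",o[:2]+210*X+46*Y,o[2]-6)
r,e=two(ct,T(203,108),cs,S(757,300));print("ring",r,e)
sx=np.array([np.cos(.134),np.sin(.134)]);sy=np.array([-sx[1],sx[0]])
for p in(b,r,o):print((p[:2]-[654.7,23.5])@sx,(p[:2]-[654.7,23.5])@sy)
E
```

```text
ball [772.69613072   4.9703582  336.76497956] 2.554585954594961
corner [777.18307827 -42.76250325 334.66571064] 4.169572065598565
kin ball [769.78388198   2.90644249] 338.19898848788847
ring [766.61857293  38.71935199 281.94624083] 2.3801019647390405
114.46279771807801 -34.127736944311366
112.9485660252734 0.13066921884137095
-98.80921105394104 -81.2784004626796
```

>>> step_arm --targets '[0,0.01,0,0.2,0,0,0,0,0.015,0,0.4,0,0,0,0,0.015,0,0.555,0,0,0,0,0.015,0.08,0.555,0,0,0,0,0.015,0.15,0.555,0,0,0,0,0.015,0.15,0.555,0,0,0,0,0.015,0.15,0.555,0,0,0]'

```text
time: 8.75
tool_pos: [564.7, -54.6, 289.8]
tcp_rot: [-3.141, 0.001, -3.007]
contact_force: [0.4, -0.3, -2.5]
grip_width: 21.6
finger_force: 30.0
```

```bash
sed -i 's/^im=np.zeros.*/b=cv2.resize(ps[185:260,380:430],None,fx=8,fy=8,interpolation=cv2.INTER_CUBIC); a=cv2.resize(pt[95:145,250:315],None,fx=6,fy=6,interpolation=cv2.INTER_CUBIC); im=np.zeros((600,790,3),np.uint8); im[:300,:390]=a; im[:,390:790]=b/' look.py; python3 look.py a2
```

```text
[564.7 -54.6 289.8] [-3.141e+00  1.000e-03 -3.007e+00] [ 0.4 -0.3 -2.5]
top [289 114  26  11 108] [304.25925926 118.25      ]
scene [384 227  24  17 126] [394.43650794 235.88095238]
```

View pics/a2.png

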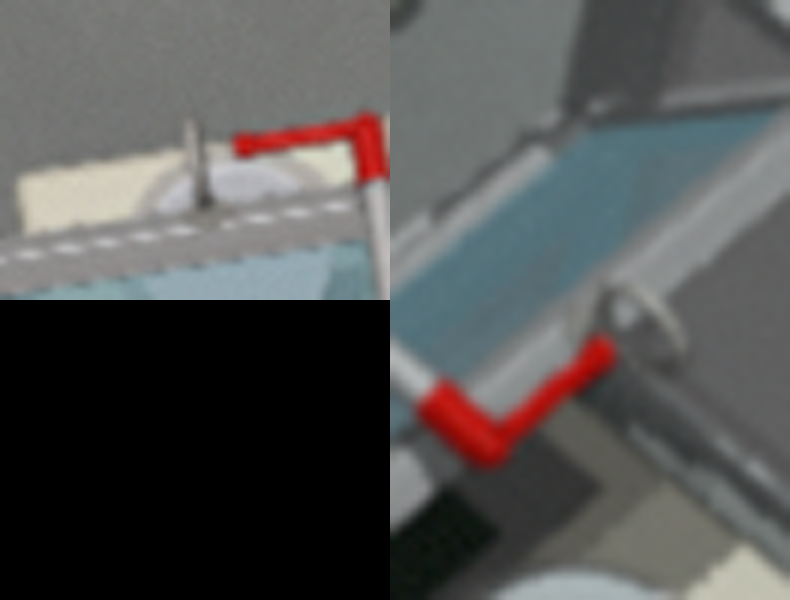

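The top crop shows the ball at (243,146) and the ring from (190,122) to (203,205). The scene crop shows the ball at (603,350) and the ring's visible arc from (600,290) to (685,350). I'll check where the expected ring projects.

```bash
python3 - <<'E'
from h import *
ct,cs=cam("top"),cam("scene")
fT=lambda p:np.round(((proj(ct,p)+.42)-[250,95])*6).tolist()
fS=lambda p:np.round(((proj(cs,p)+.44)-[380,185])*8+[390,0]).tolist()
T=lambda x,y:(250+x/6-.42,95+y/6-.42);S=lambda x,y:(380+(x-390)/8-.44,185+y/8-.44)
b,e=two(ct,T(243,146),cs,S(602,352));print("ball",b,e)
c=np.array([766.2,38.5,281.4]);sx=np.array([np.cos(.134),np.sin(.134),0])
for a in range(0,360,45):
    q=c+17*(np.cos(np.radians(a))*sx+np.sin(np.radians(a))*np.array([0,0,1]));print(a,fT(q),fS(q))
print(fT(c),fS(c))
E
```

```text
ball [769.24038674  20.58723008 284.3819068 ] 1.4625062956279362
0 [188.0, 113.0] [683.0, 358.0]
45 [186.0, 115.0] [676.0, 324.0]
90 [190.0, 142.0] [647.0, 288.0]
135 [196.0, 177.0] [613.0, 272.0]
180 [201.0, 200.0] [594.0, 285.0]
225 [203.0, 196.0] [601.0, 319.0]
270 [199.0, 170.0] [630.0, 354.0]
315 [194.0, 136.0] [663.0, 370.0]
[195.0, 156.0] [638.0, 321.0]
```

The ring centre is about (764, 38, 281), so the ball is about 2.5 mm too far in and 3 mm too high. I'll correct that and insert gently.

>>> step_arm --targets '[0,0.025,0,0.03,0,0,0,0,0.025,0,0.03,0,0,0,0,0.025,0.07,0.03,0,0,0,0,0.025,0.14,0.03,0,0,0,0,0.025,0.2,0.03,0,0,0,0,0.025,0.2,0.03,0,0,0]'

```text
time: 9.6
tool_pos: [559.4, -34.5, 286.3]
tcp_rot: [3.142, 0.0, -3.007]
contact_force: [0.2, -0.0, -3.0]
grip_width: 21.8
finger_force: 30.0
```

>>> step_arm --targets '[0,0,0.06,0,0,0,0,0,0,0.12,0,0,0,0,0,0,0.18,0,0,0,0,0,0,0.18,0,0,0,0]'

```text
time: 10.1
tool_pos: [556.9, -16.8, 286.3]
tcp_rot: [3.142, 0.0, -3.007]
contact_force: [-0.2, 0.4, -3.0]
grip_width: 22.0
finger_force: 30.0
```

```bash
python3 look.py a3
```

```text
[556.9 -16.8 286.3] [ 3.142  0.    -3.007] [-0.2  0.4 -3. ]
top [284 118  14  12  71] [292.63380282 122.90140845]
top [273 121   8   4  21] [276.23809524 122.71428571]
scene [394 223  18  11  96] [401.73958333 228.04166667]
```

View pics/a3.png

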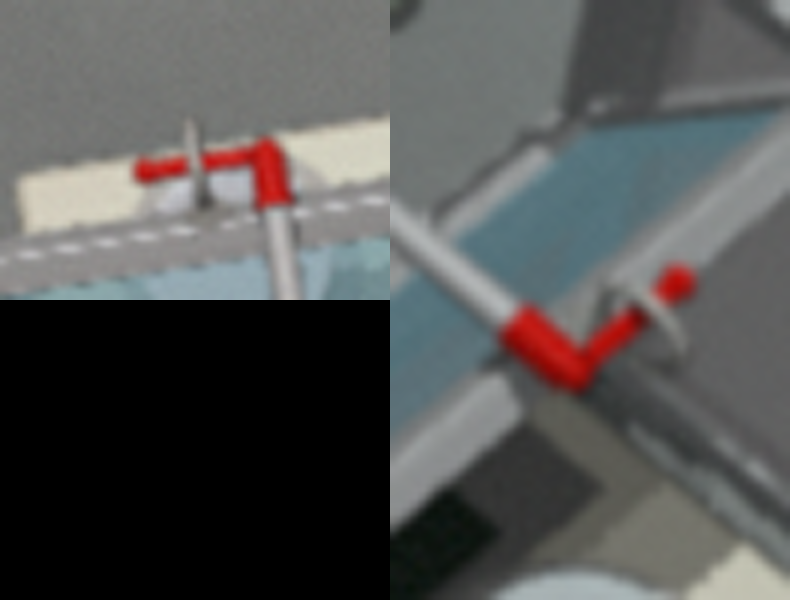

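The bar is through the ring: top ring at (195,165), with the ball beyond it at (147,170). I'll start the pull along the arc.

>>> step_arm --targets '[0,0.03,0,-0.025,0,0,0,0,0.06,0,-0.05,0,0,0,0,0.09,0,-0.07,0,0,0,0,0.12,0,-0.09,0,0,0,0,0.15,0,-0.11,0,0,0,0,0.18,0,-0.13,0,0,0]'

```text
time: 10.95
tool_pos: [538.9, -19.8, 299.3]
tcp_rot: [3.142, 0.0, -3.008]
contact_force: [1.8, 0.7, -3.4]
grip_width: 21.9
finger_force: 30.0
```

>>> step_arm --targets '[0,0.05,0,-0.03,0,0,0,0,0.1,0,-0.06,0,0,0,0,0.153,0,-0.085,0,0,0,0,0.2,0,-0.108,0,0,0,0,0.26,0,-0.132,0,0,0,0,0.315,0,-0.154,0,0,0,0,0.37,0,-0.173,0,0,0,0,0.425,0,-0.191,0,0,0,0,0.48,0,-0.207,0,0,0]'

```text
time: 12.08
tool_pos: [491.2, -26.2, 320.0]
tcp_rot: [3.142, 0.0, -3.008]
contact_force: [1.4, -0.4, -4.3]
grip_width: 21.9
finger_force: 30.0
```

>>> step_arm --targets '[0,0.04,0,-0.01,0,0,0,0,0.08,0,-0.018,0,0,0,0,0.12,0,-0.026,0,0,0,0,0.17,0,-0.035,0,0,0,0,0.17,0,-0.035,0,0,0]'

```text
time: 12.7
tool_pos: [474.4, -28.4, 323.7]
tcp_rot: [-3.142, 0.0, -3.008]
contact_force: [0.1, 0.1, -3.0]
grip_width: 21.5
finger_force: 30.0
```

>>> step_arm --targets '[0,0.02,0,-0.003,0,0,0,0,0.04,0,-0.006,0,0,0,0,0.06,0,-0.009,0,0,0]'

```text
time: 13.08
tool_pos: [468.7, -29.2, 324.4]
tcp_rot: [3.142, 0.0, -3.008]
contact_force: [0.8, 0.8, -2.7]
grip_width: 21.7
finger_force: 30.0
```

>>> step_arm --targets '[0,0.01,0,-0.001,0,0,0,0,0.02,0,-0.002,0,0,0]'

```text
time: 13.32
tool_pos: [466.8, -29.5, 324.5]
tcp_rot: [3.142, 0.0, -3.008]
contact_force: [0.9, 0.2, -2.7]
grip_width: 22.2
finger_force: 30.0
```

>>> step_arm --targets '[0,0.01,0,-0.001,0,0,0,0,0.02,0,-0.002,0,0,0]'

```text
time: 13.58
tool_pos: [464.7, -29.8, 324.7]
tcp_rot: [3.142, 0.0, -3.008]
contact_force: [1.6, -0.3, -3.2]
grip_width: 21.6
finger_force: 30.0
```

>>> step_arm --targets '[0,0.01,0,-0.001,0,0,0,0,0.02,0,-0.002,0,0,0]'

```text
time: 13.82
tool_pos: [462.8, -30.0, 324.9]
tcp_rot: [3.142, 0.0, -3.008]
contact_force: [2.3, 0.0, -3.9]
grip_width: 21.5
finger_force: 30.0
```

>>> step_arm --targets '[0,0.01,0,-0.001,0,0,0,0,0.02,0,-0.002,0,0,0]'

```text
time: 14.08
tool_pos: [461.5, -30.2, 325.2]
tcp_rot: [3.142, 0.002, -3.008]
contact_force: [5.3, 1.6, -3.9]
grip_width: 21.8
finger_force: 30.0
```

>>> step_arm --targets '[0,0.01,0,0,0,0,0,0,0.02,0,-0.001,0,0,0]'

```text
time: 14.32
tool_pos: [459.7, -30.4, 325.4]
tcp_rot: [3.142, 0.002, -3.008]
contact_force: [6.7, 1.7, -3.5]
grip_width: 21.7
finger_force: 30.0
```

>>> step_arm --targets '[0,0.01,0,0,0,0,0,0,0.02,0,0,0,0,0]'

```text
time: 14.58
tool_pos: [457.7, -30.7, 325.4]
tcp_rot: [3.142, 0.002, -3.008]
contact_force: [6.0, 1.9, -4.0]
grip_width: 21.8
finger_force: 30.0
```

>>> step_arm --targets '[0,0.01,0,0,0,0,0,0,0.02,0,0,0,0,0]'

```text
time: 14.82
tool_pos: [455.6, -31.0, 325.4]
tcp_rot: [-3.142, 0.002, -3.008]
contact_force: [5.8, 0.2, -3.7]
grip_width: 21.3
finger_force: 30.0
```

>>> step_arm --targets '[0,0.01,0,0,0,0,0,0,0.015,0,0,0,0,0]'

```text
time: 15.08
tool_pos: [454.0, -31.2, 325.4]
tcp_rot: [3.142, 0.002, -3.008]
contact_force: [5.1, 1.7, -3.4]
grip_width: 21.5
finger_force: 30.0
```

>>> step_arm --targets '[0,0.01,0,0,0,0,0,0,0.015,0,0,0,0,0]'

```text
time: 15.32
tool_pos: [452.2, -31.5, 325.3]
tcp_rot: [-3.142, 0.001, -3.008]
contact_force: [5.0, 0.6, -2.0]
grip_width: 21.9
finger_force: 30.0
```

>>> step_arm --targets '[0,0.01,0,0,0,0,0,0,0.015,0,0,0,0,0]'

```text
time: 15.58
tool_pos: [450.3, -31.7, 325.3]
tcp_rot: [-3.142, 0.0, -3.008]
contact_force: [3.0, 1.3, -2.3]
grip_width: 21.7
finger_force: 30.0
```

>>> step_arm --targets '[0,0.01,0,0,0,0,0,0,0.01,0,0,0,0,0]'

```text
time: 15.82
tool_pos: [449.2, -31.9, 325.2]
tcp_rot: [3.142, -0.0, -3.008]
contact_force: [2.6, 0.4, -2.8]
grip_width: 22.0
finger_force: 30.0
```

>>> step_arm --targets '[0,0.005,0,0,0,0,0,0,0.01,0,0,0,0,0]'

```text
time: 16.08
tool_pos: [448.3, -32.0, 325.2]
tcp_rot: [3.142, -0.0, -3.008]
contact_force: [2.7, 0.4, -2.2]
grip_width: 22.0
finger_force: 30.0
```

>>> step_arm --targets '[0,0.005,0,0,0,0,0,0,0.01,0,0,0,0,0]'

```text
time: 16.32
tool_pos: [447.3, -32.1, 325.2]
tcp_rot: [3.141, -0.0, -3.008]
contact_force: [2.1, -0.0, -2.1]
grip_width: 21.8
finger_force: 30.0
```

>>> step_arm --targets '[0,0.005,0,0,0,0,0,0,0.01,0,0,0,0,0]'

```text
time: 16.58
tool_pos: [446.3, -32.3, 325.2]
tcp_rot: [3.142, -0.0, -3.008]
contact_force: [1.2, -0.6, -2.3]
grip_width: 21.8
finger_force: 30.0
```

>>> step_arm --targets '[0,0.005,0,0,0,0,0,0,0.01,0,0,0,0,0]'

```text
time: 16.82
tool_pos: [445.3, -32.4, 325.2]
tcp_rot: [3.141, -0.0, -3.008]
contact_force: [0.6, -0.8, -3.0]
grip_width: 22.0
finger_force: 30.0
```

>>> step_arm --targets '[0,0.005,0,0,0,0,0,0,0.01,0,0,0,0,0]'

```text
time: 17.08
tool_pos: [444.4, -32.5, 325.2]
tcp_rot: [3.141, -0.0, -3.008]
contact_force: [1.6, -0.8, -2.3]
grip_width: 21.9
finger_force: 30.0
```

>>> step_arm --targets '[0,0.005,0,0,0,0,0,0,0.01,0,0,0,0,0]'

```text
time: 17.32
tool_pos: [443.9, -32.5, 325.3]
tcp_rot: [3.142, 0.001, -3.008]
contact_force: [4.4, 0.7, -3.8]
grip_width: 21.8
finger_force: 30.0
```

>>> step_arm --targets '[0,0.005,0,0,0,0,0,0,0.01,0,0,0,0,0]'

```text
time: 17.58
tool_pos: [443.6, -32.6, 325.4]
tcp_rot: [3.142, 0.003, -3.008]
contact_force: [9.0, 2.3, -4.6]
grip_width: 22.0
finger_force: 30.0
```

Force went 0.6, 1.6, 4.4, 9 N: that's the stop, after the click. I'll back off to the ring's centre.

>>> step_arm --targets '[0,-0.04,0,0,0,0,0,0,-0.09,0,0,0,0,0,0,-0.09,0,0,0,0,0]'

```text
time: 17.95
tool_pos: [451.5, -31.5, 325.0]
tcp_rot: [3.141, -0.001, -3.008]
contact_force: [-0.3, 0.0, -2.4]
grip_width: 21.9
finger_force: 30.0
```

```bash
sed -i 's/ps\[185:260,380:430\]/ps[165:240,345:395]/; s/pt\[95:145,250:315\]/pt[125:190,225:290]/; s/fx=6,fy=6/fx=6,fy=6/; s/im\[:300,:390\]/im[:390,:390]/' look.py; python3 look.py a4
```

```text
[451.5 -31.5 325. ] [ 3.141e+00 -1.000e-03 -3.008e+00] [-0.3  0.  -2.4]
top [289 160  16  12  95] [298.16842105 165.2       ]
top [277 164   9   4  28] [281.07142857 165.21428571]
scene [362 186  18  10  87] [370.05747126 190.37931034]
```

View pics/a4.png

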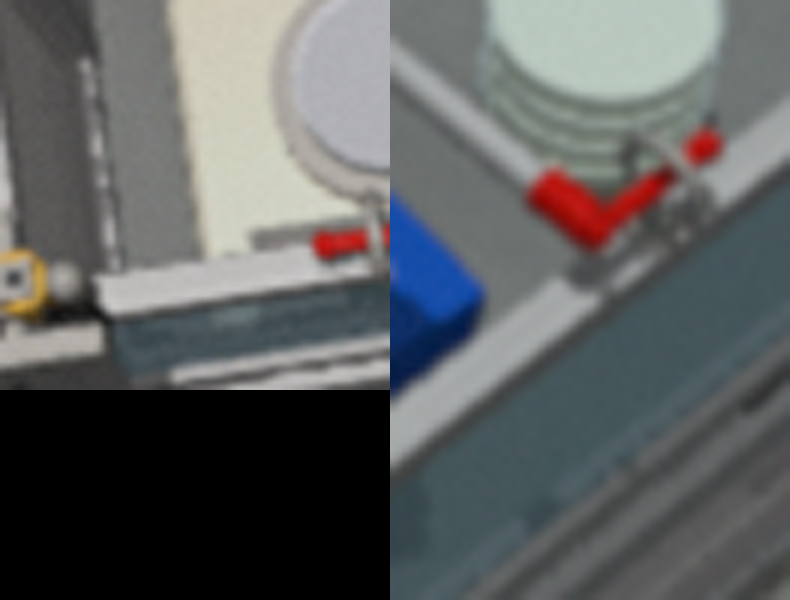

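The pane stands upright with the hook unloaded: the stud at top (65,283) sits by the roller, and the bar is in the middle of the ring at scene (675,180). I'll withdraw sideways.

>>> step_arm --targets '[0,0,-0.06,0,0,0,0,0,0,-0.12,0,0,0,0,0,0,-0.15,0,0,0,0]'

```text
time: 18.42
tool_pos: [453.4, -47.0, 325.2]
tcp_rot: [-3.142, 0.0, -3.008]
contact_force: [1.3, -0.7, -2.6]
grip_width: 21.7
finger_force: 30.0
```

>>> step_arm --targets '[0,0,-0.06,0,0,0,0,0,0,-0.12,0,0,0,0,0,0,-0.2,0,0,0,0,0,0,-0.28,0,0,0,0,0,0,-0.4,0,0,0,0,0,0,-0.4,0,0,0,0]'

```text
time: 19.18
tool_pos: [458.9, -87.0, 325.1]
tcp_rot: [-3.142, -0.0, -3.009]
contact_force: [0.2, 0.7, -2.8]
grip_width: 21.9
finger_force: 30.0
```

>>> step_arm --targets '[0,0,0,-0.2,0,0,0,0,0.05,-0.2,-0.3,0,0,0,0,0.1,-0.45,-0.3,0,0,0,0,0.1,-0.7,-0.3,0,0,0]'

```text
time: 19.68
tool_pos: [458.0, -157.3, 355.5]
tcp_rot: [-3.142, 0.0, -3.007]
contact_force: [0.2, -0.2, -2.0]
grip_width: 22.0
finger_force: 30.0
```

>>> step_arm --targets '[0,0.03,-0.25,0,0,0,0,0,0.06,-0.5,0,0,0,0,0,0.1,-0.7,0,0,0,0]'

```text
time: 20.05
tool_pos: [457.6, -228.3, 355.0]
tcp_rot: [3.141, -0.0, -3.008]
contact_force: [0.4, 0.1, -2.2]
grip_width: 21.5
finger_force: 30.0
```

>>> step_arm --targets '[0,0.03,-0.2,0,0,0,0.1,0,0.07,-0.4,0,0,0,0.25,0,0.1,-0.6,0,0,0,0.4,0,0.127,-0.678,0,0,0,0.487,0,0.127,-0.678,0,0,0,0.487,0,0.127,-0.678,0,0,0,0.487]'

```text
time: 20.8
tool_pos: [454.1, -296.0, 355.2]
tcp_rot: [3.141, -0.0, 2.895]
contact_force: [0.5, -0.5, -2.4]
grip_width: 21.5
finger_force: 30.0
```

>>> step_arm --targets '[0,0,-0.013,0.35,0,0,0.004,0,0,-0.013,0.7,0,0,0.004,0,0,-0.013,1,0,0,0.004]'

```text
time: 21.18
tool_pos: [453.8, -296.8, 254.2]
tcp_rot: [3.141, -0.0, 2.892]
contact_force: [0.6, 0.6, -3.1]
grip_width: 21.5
finger_force: 30.0
```

>>> step_arm --targets '[0,0,0,0.35,0,0,0,0,0,0,0.7,0,0,0,0,0,0,1,0,0,0,0,0,0,1,0,0,0]'

```text
time: 21.68
tool_pos: [452.9, -296.2, 153.5]
tcp_rot: [3.139, -0.004, 2.891]
contact_force: [0.2, 1.2, -1.7]
grip_width: 21.9
finger_force: 30.0
```

```bash
python3 - <<'E'
from h import *
o=bot.get_obs();p0=o["tool_pos"];print(p0,o["tcp_rot"])
ct,cs=cam("top"),cam("scene")
def reds(f,n):
    hsv=cv2.cvtColor(f,cv2.COLOR_BGR2HSV)
    m=(((hsv[...,0]<6)|(hsv[...,0]>174))&(hsv[...,1]>170)&(hsv[...,2]>80)).astype(np.uint8)
    k,l,st,ce=cv2.connectedComponentsWithStats(m); j=1+st[1:,4].argmax(); return ce[j],st[j]
P={n:bot.capture(n)[0] for n in("top","scene")}
np.savez("a5.npz",**P)
new=[reds(P[n],n) for n in("top","scene")]
old=[reds(np.load(n+".npz")["p"],n) for n in("top","scene")]
for a in(new,old):
    print(a, two(ct,a[0][0],cs,a[1][0]))
cv2.imwrite("pics/a5.png",cv2.resize(P["top"][80:320,200:450],None,fx=2.4,fy=2.4,interpolation=cv2.INTER_CUBIC))
E
```

```text
[ 452.90081933 -296.21656761  153.45172359] [ 3.13916521 -0.00432089  2.89123916]
[(array([436.02631579, 175.64473684]), array([423, 170,  21,  13,  76], dtype=int32)), (array([251.63, 298.87]), array([243, 294,  25,  11, 100], dtype=int32))] (array([ 657.12813148, -334.99512906,  148.17090926]), np.float64(1.161607584984264))
[(array([429.20289855, 180.33333333]), array([417, 175,  20,  13,  69], dtype=int32)), (array([255.47191011, 312.88764045]), array([247, 308,  24,  11,  89], dtype=int32))] (array([ 658.99924046, -334.16891878,   71.57210318]), np.float64(0.05783068898919435))
```

The hook has not slipped in the grip (under 2 mm). I'll lower the pole into the forks.

>>> step_arm --targets '[0,0,0,0.25,0,0,0,0,0,0,0.4,0,0,0,0,0,0,0.5,0,0,0,0,0,0,0.5,0,0,0]'

```text
time: 22.28
tool_pos: [453.7, -297.5, 105.0]
tcp_rot: [3.141, -0.001, 2.89]
contact_force: [-0.6, -1.1, -1.9]
grip_width: 22.1
finger_force: 30.0
```

>>> step_arm --targets '[0,0,0,0.06,0,0,0,0,0,0,0.12,0,0,0,0,0,0,0.18,0,0,0,0,0,0,0.18,0,0,0]'

```text
time: 22.78
tool_pos: [453.5, -297.4, 86.6]
tcp_rot: [3.141, -0.001, 2.89]
contact_force: [0.5, 0.5, -3.4]
grip_width: 21.8
finger_force: 30.0
```

>>> step_arm --targets '[0,0,0,0.03,0,0,0,0,0,0,0.06,0,0,0,0,0,0,0.09,0,0,0,0,0,0,0.097,0,0,0,0,0,0,0.097,0,0,0]'

```text
time: 23.4
tool_pos: [453.8, -297.6, 77.5]
tcp_rot: [3.141, -0.0, 2.89]
contact_force: [0.2, -0.0, -2.5]
grip_width: 21.8
finger_force: 30.0
```

>>> step_arm --targets '[0,0,0,0.008,0,0,0,0,0,0,0.008,0,0,0,0,0,0,0.008,0,0,0]'

```text
time: 23.78
tool_pos: [453.8, -297.6, 76.7]
tcp_rot: [3.142, 0.0, 2.89]
contact_force: [-0.1, 0.1, -1.8]
grip_width: 21.6
finger_force: 30.0
```

Contact is starting. I'll go 0.4 mm lower, open, and lift off.

>>> step_arm --targets '[0,0,0,0.004,0,0,0,0,0,0,0.004,0,0,0,0.3,0,0,0.004,0,0,0,0.5,0,0,0.004,0,0,0,1,0,0,0.004,0,0,0,1,0,0,0.004,0,0,0,1,0,0,0.004,0,0,0,1,0,0,0.004,0,0,0,1,0,0,0.004,0,0,0,1,0,0,0.004,0,0,0]'

```text
time: 25.02
tool_pos: [453.8, -297.6, 76.3]
tcp_rot: [3.141, 0.0, 2.89]
contact_force: [0.6, 0.6, 0.9]
grip_width: 90.4
finger_force: 0.0
```

>>> step_arm --targets '[1,0,0,-0.1,0,0,0,1,0,0,-0.4,0,0,0,1,0,0,-0.8,0,0,0,1,0,0,-1,0,0,0]'

```text
time: 25.52
tool_pos: [454.4, -298.1, 179.3]
tcp_rot: [-3.14, 0.003, 2.89]
contact_force: [-0.6, 0.8, -0.2]
grip_width: 91.9
finger_force: 0.0
```

>>> step_arm --targets '[1,0.4,0,-0.4,0,0,0,1,0.8,0,-0.8,0,0,0,1,0.8,0,-0.8,0,0,0,1,0.8,0,-0.8,0,0,0]'

```text
time: 26.02
tool_pos: [376.4, -277.8, 256.6]
tcp_rot: [-3.141, 0.001, 2.889]
contact_force: [0.6, -0.0, 0.2]
grip_width: 91.8
finger_force: 0.0
```

```bash
python3 - <<'E'
from h import *
ct,cs=cam("top"),cam("scene")
def reds(f):
    hsv=cv2.cvtColor(f,cv2.COLOR_BGR2HSV)
    m=(((hsv[...,0]<6)|(hsv[...,0]>174))&(hsv[...,1]>170)&(hsv[...,2]>80)).astype(np.uint8)
    k,l,st,ce=cv2.connectedComponentsWithStats(m); j=1+st[1:,4].argmax(); return ce[j]
P={n:bot.capture(n)[0] for n in("top","scene")}
print(two(ct,reds(P["top"]),cs,reds(P["scene"])))
im=np.zeros((560,790,3),np.uint8)
im[:500,:400]=cv2.resize(P["top"][70:320,210:450],(400,500)); im[:560,400:790]=cv2.resize(P["scene"][140:340,205:485],(390,560))
cv2.imwrite("pics/end.png",im)
E
```

```text
(array([ 658.32933362, -336.40263827,   71.13101059]), np.float64(0.022230357228449554))
```

View pics/end.png

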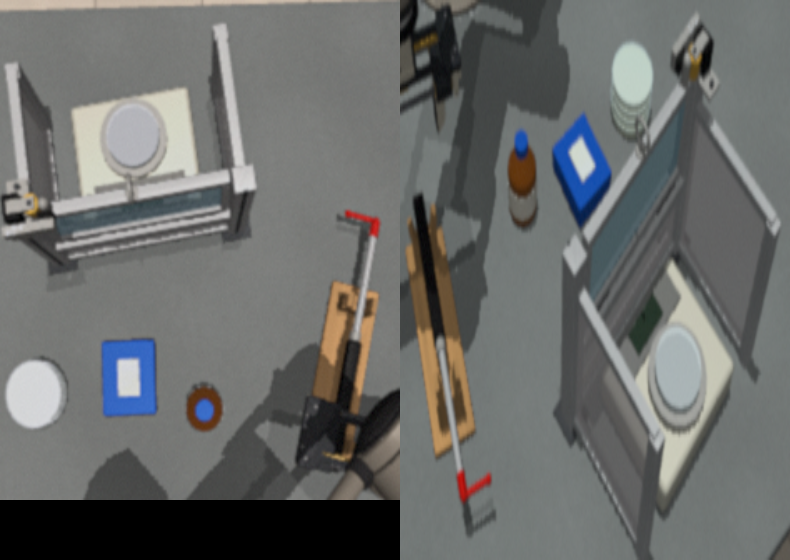

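The pane is upright and shut (top (140,190)), and the pole lies in its forks with the hook at (658,-336,71), 2.3 mm from where it started. The dishes, box and bottle look undisturbed.

```bash
python3 -c "from plant import bot; print(bot.close_job())"
```

```text
the job is handed in; nothing more can be done
None
```

The vent pane is clicked shut and stayed shut, and the pole is unhooked and back in its rest within about 2 mm of where it lay; the force reading peaked at about 9 N at the stop, and the job is handed in at about 26 s.

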